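# Push the amber filter slide into the colour viewer until it clicks, and hold it there

### The arm

A 6-joint arm with a two-finger parallel gripper is mounted at the origin on a cart in front of the work surface, level with it; the furniture and walls round the work are solid. World frame = base frame: x ahead of the robot, y to its left, z up, the work surface at z = 0. Lengths are in m, angles in degrees, forces in N, time in s.
With the tool pointing down it reaches from about 0.3 to 0.875 m from the base axis. Payload 6.4 kg.
Tool frame: the origin (TCP) lies midway between the tips of the shut fingers; the grasp point (between the pads) lies 19 mm behind it; z points along the fingers, y is the line along which they close (so a half turn about z gives the same grasp; the last joint's range is limited). The gripper opens to 88 mm and grips with 3 to 60 N. Pads are 18 mm wide; open, the fingers measure 123 mm over their backs; the gripper's body (75 mm by 187 mm) begins 45 mm behind the grasp point.
Start: joints at [55.445, 10.359, 92.074, -0, 77.567, -11.82], TCP at [0.222, 0.53, 0.239] pointing down, gripper open.
Joint ranges: [-171.53, 171.53], [-51.25, 118.39], [17.06, 147.69], [-65.23, 245.23], [0, 150.52], [-178.68, 178.68]. Speed limits (degrees/s): [147.25, 147.25, 172.46, 180, 180, 180].

### API

Orientations are given as [roll, pitch, yaw] about the fixed x, y, z axes, in that order (R = Rz(yaw) Ry(pitch) Rx(roll)).
In Python, from workcell import r, read_camera, camera_model, spotter gives the robot as it stands.
- The arm moves only by the shell command python3 -m jog 'ROWS'. ROWS is JSON, a list of rows, each a list of 3 entries, a list of its own where there are three numbers: the opening, from 0 (shut) to 1 (fully open), then the shift along the tool's x, y, z normalised to -1 to 1, where 1 is 0.2 m, then the turn, a rotation vector about the tool's x, y, z normalised to -1 to 1, where 1 is 30 degrees. In form: [[claw, [dx, dy, dz], [rx, ry, rz]], ...]. A call has exactly 10 rows; each row shifts and turns the commanded pose from where the row before left it, along the tool's axes as they then stand; what a row does not reach is not made up. A row lasts 1/8 s, in which the tool goes at most 62.5 mm and 10.7 degrees, less where a joint would pass 70% of its speed; a pose out of reach is approached as far as the arm can. A call with a number of a shift or a turn outside -1 to 1 is refused whole. A call with a gripper value outside its range is refused whole. The fingers move at their own pace and stop on an object; the grip force is fixed at half the most. Time passes only in rows, so rows that do not move let the fingers close, or fill a call up. It gives the time, the measured TCP pose, the force, the opening and the grip force at its end, in the units of the state.
- r.sense(): the state, without advancing time (a new reading comes with each control period).
- read_camera(name): name is "scene" or "top"; returns the picture (400x640x3 uint8, red, green, blue); there is no depth.
- camera_model(name): a dict with "fov_y" (degrees; the focal length in pixels is half the picture's height over the tangent of half this angle, whatever the lens; pixels are square), "cx", "cy" (the principal point, pixels), "pose" (4x4, takes a point from camera to world coordinates). Camera axes: x right, y up, looking along -z (the intrinsics and any distortion apply to the point x, -y, -z); pixel columns grow to the right and rows downward; lengths in m; the calibration is good to about 2 mm. A picture is of the moment at which its call begins. camera_model takes no time and is no camera call.
- r.hand_in(): hands the job in; it is judged then, once.
Trained networks look in the newest picture that a camera, given by its name, has taken for a name from the list of things; names that differ only in an ending like _2 or _b are one class to them, and where a whole thing is asked for, a point or a joint stands for the part that bears it (a point fixed in the world has none). Each returns a list of dicts, best first, with "conf" (0 to 1); they miss things now and then, are a little off and sometimes report something else, mostly with a low value. They report only what shows in the picture. A call takes as long as a camera call.
- spotter.boxes_of(camera, thing): "rect" ([centre column, centre row, width, height] in pixels, round what is visible of it).
- spotter.tip_of(camera, thing): "pixel" ([column, row] in pixels: a listed point, or the origin of a listed thing).
The state is a dict: "time_s": time; "joint_pos": joint angles; "dq": joint speeds; "effort": joint torques, N m; "position": TCP position; "tcp_rot": TCP orientation; "contact_force": force on the tool from outside, world axes, zero at the start; "wrist_torque": the same for the moment, N m; "opening": finger opening in m; "finger_force": force on a finger pad.
Only numpy, scipy, OpenCV 4.12 (cv2) and the standard library are available. Lean on these libraries where they do the work, as an engineer would, in place of code of your own. Each camera call takes 0.05 s, during which the arm holds its last target. There are 200 camera calls.

### The job

Pick up the amber filter slide by its black finger tab, feed it nose first into the channel of the grey colour viewer, flat on the channel floor and under the hood, and push it in until you feel the ball under the hood drop into the notch of the slide. Stop at the click, without running on past it, and finish while still pinching the tab, holding the slide steady at the notch. Leave the green slide, the blue paint cup and the yellow glue bottle where they stand.

Things in the scene. Friction and masses are not known exactly. Their poses are not given: they have to be found in the camera images.
- amber_tab (a point): (All sizes in mm.) Centre of the upright black finger tab of the loose amber filter slide (about 0.12 kg). Tab: 12 thick along y (pinch it here from above), 30 long along x, 46 high; top 52, this point 29 above the slide's underside. Axes: x along the slide to its nose, y left, z up. The notch lies 80 ahead of this point, the nose edge 180 ahead, the tail 15 behind.
- amber_notch (a point): Point on the amber slide's underside below the middle of its notch; axes as amber_tab. The slide is an aluminium plate 195 x 70 x 6 mm with an amber window near its nose. A strip on it, 12 wide, has its top 12 above the underside. From the nose the ball meets: a ramp (29 to 14 ahead of the notch), 8 of flat, the V notch (12 wide, 5 deep, 40 degree flanks), then 30 of flat.
- amber_nose (a point): Middle of the amber slide's nose edge, 3 mm above its underside, 100 mm ahead of the notch; axes as amber_tab.
- green_tab (a point): Centre of the finger tab of the green filter slide, a loose twin of the amber one with a green window; same shape and axes. It must stay where it is. The two slides may lie in either of two places.
- viewer_ball (a point): Point on the channel floor of the fixed grey colour viewer, 8 mm up, under the steel ball (10 across) sprung down from the hood roof. Axes: x the way the slide goes in, y left, z up. With the ball in the notch, amber_notch lies here. Spring force 11 N on the strip, 6 N in the notch: up to 12 N of push on the ramp, then both notch flanks draw the slide to the middle with 4 to 8 N.
- viewer_mouth (a point): Middle of the channel's mouth on the floor, 72 mm before viewer_ball, same axes. Floor plate starts 3 before it. Side rails are 10 high; they stand 94 apart here and close like a funnel to 74 at 18 before viewer_ball, then run straight (74 apart, slide 70 wide) to 120 beyond viewer_ball. No end stop. The floor is slippery.
- hood_top (a point): Middle of the frosted pane on top of the viewer's grey hood, 52 mm above the channel floor, 65 beyond viewer_ball; same axes. The hood spans from 12 before to 108 beyond viewer_ball, 124 wide; its underside is 16 above the channel floor. A brass screw head over the ball rises to 57 above the floor.
- blue_cup_mid (a point): Centre of a white paint cup with dark blue paint, 50 across, 52 mm high, standing loose; a bystander.
- glue_mid (a point): Centre of an upright yellow squeeze bottle with a red cap, 43 x 56, 152 mm high, standing loose; a bystander.

How it is judged (in metres and radians):
On the way:
1. the amber slide's nose is in the channel at the hood, the slide flat on the floor and not yet at the notch (x of amber_nose in the frame of viewer_ball above -0.015 m and x of amber_notch in the frame of viewer_ball below -0.01 m and y of amber_nose in the frame of viewer_ball between -0.006 and 0.006 m and z of amber_nose in the frame of viewer_ball below 0.012 m), for 0.1 s.
At the end, for the whole second after the job is handed in: The amber slide lies in the viewer's channel with its notch within 2.5 mm of the ball along the channel and 5 mm across, flat and straight (within 0.06 rad, no more than 4 mm off the floor), at rest, and the fingers still grip it with more than 3 N through the last second (x of amber_notch in the frame of viewer_ball between -0.0025 and 0.0025 m and y of amber_notch in the frame of viewer_ball between -0.005 and 0.005 m and z of amber_notch in the frame of viewer_ball below 0.004 m and angle between the z axis of amber_notch and the z axis of viewer_ball, either way round below 0.06 rad and angle between the x axis of amber_notch and the x axis of viewer_ball, either way round below 0.06 rad and contact force between the fingers and amber above 3 N and linear speed of amber below 0.01 m/s); the arm keeps its last pose, push and grip.
It fails at once if the slide runs more than 15 mm past the notch (x of amber_notch in the frame of viewer_ball above 0.015 m and distance between amber_notch and viewer_ball below 0.08 m).
It fails at once if the green slide is shifted by more than 30 mm (distance of green_tab from where it was at the start of the episode above 0.03 m).
It fails at once if the blue paint cup is shifted by more than 30 mm or tipped (distance of blue_cup_mid from where it was at the start of the episode above 0.03 m or angle between blue_cup_mid's own z axis and vertical above 0.4 rad).
It fails at once if the glue bottle is shifted by more than 30 mm or tipped (distance of glue_mid from where it was at the start of the episode above 0.03 m or angle between glue_mid's own z axis and vertical above 0.4 rad).
It also fails if it takes over 56 s, if anything falls off the work surface, if the arm or the gripper's body presses on something with over 40 N, if the wrist force passes 120 N, or if a joint passes its speed limit or range.

## Working session

There is one attempt and no reset: what is moved stays moved. The work goes in short steps, Python scripts to look and compute and a shell command to move; the robot and the scene stay as the last step left them, time stands still between calls to the robot, and variables do not carry over. Pictures are saved under pics/ and viewed, at most 10 in all, crops included, and the job is handed in when it is done.

```bash
mkdir -p pics
cat > h.py <<'E'
import numpy as np, cv2
from workcell import r, read_camera, camera_model, spotter
from scipy.spatial.transform import Rotation as R
def ray(cam,px):
    m=camera_model(cam); f=200/np.tan(np.radians(m['fov_y']/2)); T=np.array(m['pose'])
    d=T[:3,:3]@np.array([(px[0]-m['cx'])/f,-(px[1]-m['cy'])/f,-1]); return T[:3,3],d/np.linalg.norm(d)
def onz(cam,px,z):
    o,d=ray(cam,px); return o+d*(z-o[2])/d[2]
def proj(cam,p):
    m=camera_model(cam); f=200/np.tan(np.radians(m['fov_y']/2)); T=np.array(m['pose'])
    c=T[:3,:3].T@(np.array(p)-T[:3,3]); return [m['cx']+f*c[0]/-c[2], m['cy']-f*c[1]/-c[2]]
E
python3 - <<'E'
from h import *
np.set_printoptions(precision=4,suppress=True)
Z=dict(amber_tab=.029,amber_notch=0,amber_nose=.003,green_tab=.029,viewer_ball=.008,viewer_mouth=.008,hood_top=.060,blue_cup_mid=.026,glue_mid=.076)
for c in ("scene","top"):
    im=read_camera(c); cv2.imwrite(f'pics/{c}0.png',im[:,:,::-1])
    m=camera_model(c); print(c,{k:v for k,v in m.items() if k!='pose'},np.array(m['pose'])[:3,3])
    for t,z in Z.items():
        for d in spotter.tip_of(c,t)[:2]: print(t,np.round(d['pixel'],1),round(d['conf'],2),onz(c,d['pixel'],z))
print(r.sense())
E
```

```text
scene {'fov_y': 54.30940827168746, 'cx': 319.66229309852105, 'cy': 195.40885669225545} [ 0.186  -0.6144  0.4874]
amber_tab [271.2 164.5] 0.63 [0.6002 0.3363 0.029 ]
amber_tab [367.4 171.3] 0.58 [0.8179 0.1673 0.029 ]
amber_notch [282.4 188.9] 0.76 [0.5857 0.2346 0.    ]
amber_nose [298.2 196.2] 0.84 [0.6012 0.173  0.003 ]
green_tab [215.8 177.5] 0.59 [0.4351 0.3276 0.029 ]
viewer_mouth [326.6 254. ] 0.83 [ 0.5326 -0.0787  0.008 ]
hood_top [367.  273.9] 0.87 [ 0.5256 -0.217   0.06  ]
blue_cup_mid [386.7 212.8] 0.91 [ 0.7235 -0.033   0.026 ]
glue_mid [369.3 173.5] 0.72 [0.7494 0.0744 0.076 ]
top {'fov_y': 57.59803876653701, 'cx': 321.8102265457305, 'cy': 203.89353225364218} [0.4073 0.0538 1.0067]
amber_tab [226.2 202.2] 0.82 [0.5899 0.348  0.029 ]
amber_notch [255.7 199.4] 0.68 [0.6052 0.273  0.    ]
amber_nose [297.6 203.2] 0.94 [0.5962 0.1532 0.003 ]
green_tab [231.4 256.8] 0.86 [0.4414 0.3227 0.029 ]
viewer_ball [407.2 232.1] 0.67 [ 0.5211 -0.151   0.008 ]
viewer_mouth [378.4 228.6] 0.97 [ 0.5289 -0.0725  0.008 ]
hood_top [436.5 231.7] 0.65 [ 0.518  -0.2157  0.06  ]
blue_cup_mid [367.6 159.8] 0.53 [ 0.7196 -0.0406  0.026 ]
glue_mid [323.9 139.4] 0.71 [0.7588 0.0817 0.076 ]
{'time_s': 1.0, 'joint_pos': array([ 55.4452,  10.3582,  92.074 ,  -0.0001,  77.5655, -11.8204]), 'dq': array([ 0.0027, -0.0075,  0.0563,  0.0292, -0.0292,  0.0051]), 'effort': array([ -0.0002, -43.3847, -34.2173,   0.0702,   0.0311,   0.    ]), 'position': array([0.2222, 0.5304, 0.2387]), 'tcp_rot': array([179.9977,   0.0006, 157.2656]), 'contact_force': array([0.286 , 0.0262, 0.1968]), 'wrist_torque': array([-0.0169,  0.0818, -0.0142]), 'finger_force': 0.0, 'opening': 0.0879946854731689}
```

View pics/top0.png

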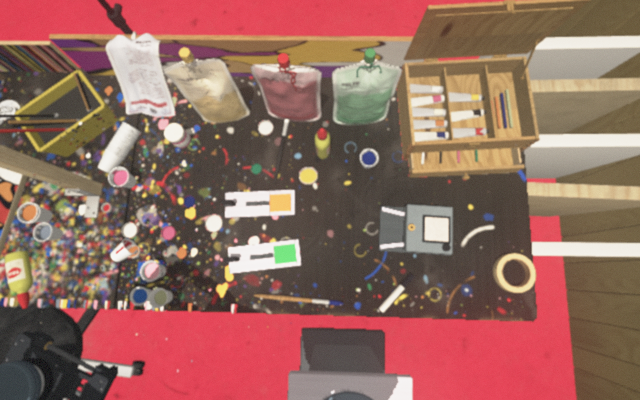

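View pics/scene0.png

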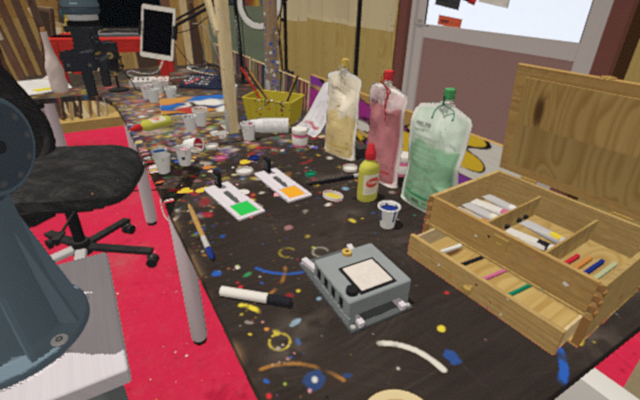

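Run:
```python
from h import *
im=cv2.imread('pics/top0.png')[170:290,210:470]
cv2.imwrite('pics/crop.png',cv2.resize(im,None,fx=3,fy=3,interpolation=cv2.INTER_CUBIC))
```

```text
(no output)
```

View pics/crop.png

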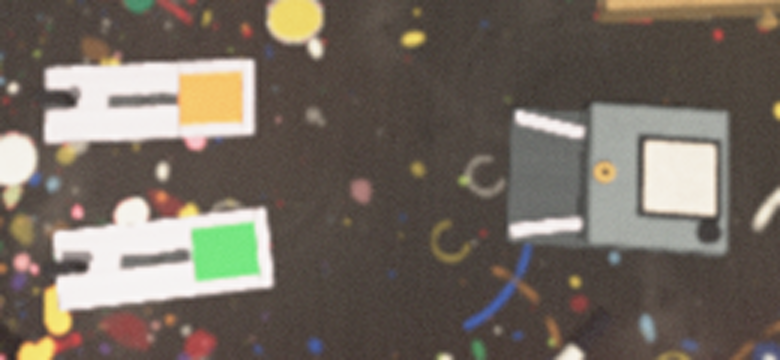

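Run:
```python
from h import *
np.set_printoptions(precision=4,suppress=True)
g=lambda x,y,z: onz('top',(x/3+210,y/3+170),z)[:2]
def ang(d): return np.degrees(np.arctan2(d[1],d[0]))
tail=(g(45,68,.006)+g(47,143,.006))/2; nose=(g(254,59,.006)+g(255,134,.006))/2
u=(nose-tail)/np.linalg.norm(nose-tail); mid=(nose+tail)/2
print('amber len',np.linalg.norm(nose-tail),'ang',ang(u),'tab',mid-u*.0825,'nose',nose)
H=[g(590,103,.055),g(729,112,.055),g(728,254,.055),g(590,243,.055)]
print('hood edges',ang(H[1]-H[0]),ang(H[2]-H[3]),'front->',ang(H[0]-H[3])-90, 'front mid',(H[0]+H[3])/2,'back',(H[1]+H[2])/2)
s=g(605,172,.065);p=(g(640,136,.06)+g(718,141,.06)+g(717,216,.06)+g(640,212,.06))/4
print('screw',s,'pane',p,ang(p-s),np.linalg.norm(p-s))
m=(g(511,110,.008)+g(510,240,.008))/2; print('mouth',m,ang(s-m),np.linalg.norm(s-m))
# scene networks
```

```text
amber len 0.1963461687139556 ang -86.2798413768051 tab [0.5869 0.3411] nose [0.5986 0.1608]
hood edges -92.58358028293232 -93.15677787532837 front-> -90.959747604936 front mid [ 0.5281 -0.1402] back [ 0.5221 -0.2594]
screw [ 0.5273 -0.151 ] pane [ 0.5259 -0.2153] -91.24341609054794 0.06434970186362447
mouth [ 0.5304 -0.0773] -92.4729489817007 0.07372542873725996
```

```bash
python3 -m jog '[[1,[0,0,0],[0,0,0.353]],[1,[0,0,0],[0,0,0.353]],[1,[0,0,0],[0,0,0.353]],[1,[0,0,0],[0,0,0.353]],[1,[0,0,0],[0,0,0.353]],[1,[0,0,0],[0,0,0.353]],[1,[0,0,0],[0,0,0]],[1,[0,0,0],[0,0,0]],[1,[0,0,0],[0,0,0]],[1,[0,0,0],[0,0,0]]]'
cat >> h.py <<'E'
def go(target,psi):
    "shift (tool axes, units of 0.2 m) and turn (units of 30 deg) to target"
    s=r.sense(); M=R.from_euler('xyz',s['tcp_rot'],degrees=True)
    d=M.inv().apply(np.array(target)-s['position'])/.2
    w=(M.inv()*R.from_euler('xyz',[180,0,psi],degrees=True)).as_rotvec(degrees=True)/30
    print('pos',np.round(s['position'],4),'rpy',np.round(s['tcp_rot'],2),'F',np.round(s['contact_force'],2),'grip',round(s['finger_force'],1),round(s['opening'],4),'t',round(s['time_s'],2))
    print('shift',np.round(d,4),'turn',np.round(w,4))
E
python3 -c "
from h import *
go([.587,.341,.10],93.7)"
```

```text
time_s: 2.25
position: [0.2222, 0.5303, 0.2387]
tcp_rot: [-180.0, 0.0, 93.8]
contact_force: [0.3, -0.2, -0.3]
opening: 0.0879
finger_force: 0.0
pos [0.2222 0.5303 0.2387] rpy [-180.      0.     93.78] F [ 0.29 -0.22 -0.3 ] grip 0.0 0.0879 t 2.25
shift [-1.065   1.7576  0.6935] turn [-0.      0.      0.0028]
```

```bash
python3 -m jog '[[1,[-0.133,0.22,0.087],[0,0,0]],[1,[-0.133,0.22,0.087],[0,0,0]],[1,[-0.133,0.22,0.087],[0,0,0]],[1,[-0.133,0.22,0.087],[0,0,0]],[1,[-0.133,0.22,0.087],[0,0,0]],[1,[-0.133,0.22,0.087],[0,0,0]],[1,[-0.133,0.22,0.087],[0,0,0]],[1,[-0.133,0.22,0.087],[0,0,0]],[1,[0,0,0],[0,0,0]],[1,[0,0,0],[0,0,0]]]'
python3 -c "
from h import *
for c in ('top','scene'):
    im=read_camera(c); print(c,[(np.round(d['pixel'],1),round(d['conf'],2),onz(c,d['pixel'],.029)) for d in spotter.tip_of(c,'amber_tab')[:2]])
    cv2.imwrite('pics/%s1.png'%c,im[:,:,::-1])
a=cv2.imread('pics/top1.png')[150:270,180:340];b=cv2.imread('pics/scene1.png')[100:220,200:360]
cv2.imwrite('pics/c1.png',cv2.resize(np.hstack([a,b]),None,fx=2.5,fy=2.5,interpolation=cv2.INTER_CUBIC))
go([.587,.341,.014],93.7)"
```

```text
time_s: 3.5
position: [0.5869, 0.3409, 0.0992]
tcp_rot: [-179.9, -0.0, 93.7]
contact_force: [-0.0, -0.7, 0.1]
opening: 0.0881
finger_force: 0.0
top [(array([229.5, 201.1]), 0.66, array([0.59319452, 0.33904264, 0.029     ]))]
scene [(array([267.6, 162. ]), 0.82, array([0.59845739, 0.35751126, 0.029     ]))]
pos [0.5865 0.342  0.1003] rpy [ 1.7995e+02 -2.0000e-02  9.3830e+01] F [-0.08 -0.49  0.23] grip 0.0 0.0883 t 3.7
shift [-0.0053  0.0016  0.4317] turn [ 0.0015 -0.0007  0.0043]
```

View pics/c1.png

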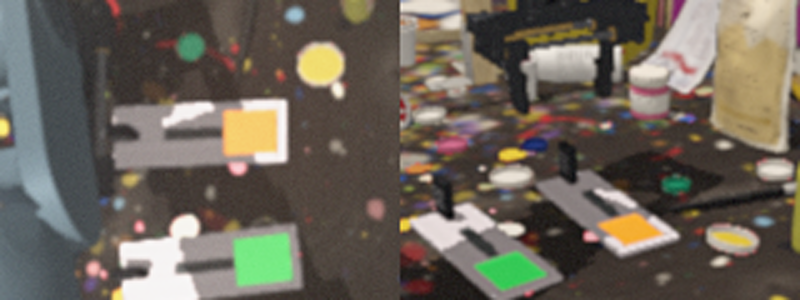

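```bash
python3 -c "
from h import *
print('pred top',proj('scene',[.587,.341,.052]),'mid',proj('scene',[.587,.341,.029]),'base',proj('scene',[.587,.341,.006]))
print('obs base', onz('scene',(268,172),.006),'obs top', onz('scene',(266.8,159.2),.052))
print('top cam tail end of tab',proj('top',[.586,.356,.052]),proj('top',[.588,.326,.052]))
print('nose scene',proj('scene',[.599,.161,.006]), onz('scene',(200+(650-400)/2.5,100+243/2.5),.006))"
```

```text
pred top [np.float64(265.9309933728607), np.float64(157.36952762059946)] mid [np.float64(266.2879121776932), np.float64(164.78772920536798)] base [np.float64(266.63791934891333), np.float64(172.06227937496047)]
obs base [0.59063673 0.33953747 0.006     ] obs top [0.58380745 0.32777283 0.052     ]
top cam tail end of tab [np.float64(220.7117677106977), np.float64(201.94695807346693)] [np.float64(231.80948876495813), np.float64(201.44815304293465)]
nose scene [np.float64(299.6290788701074), np.float64(197.3301541611737)] [0.60016362 0.16115884 0.006     ]
```

```bash
python3 -m jog '[[1,[0,0.01,0.108],[0,0,0]],[1,[0,0,0.108],[0,0,0]],[1,[0,0,0.108],[0,0,0]],[1,[0,0,0.108],[0,0,0]],[1,[0,0,0],[0,0,0]],[0,[0,0,0],[0,0,0]],[0,[0,0,0],[0,0,0]],[0,[0,0,0],[0,0,0]],[0,[0,0,0],[0,0,0]],[0,[0,0,0],[0,0,0]]]'
python3 -m jog '[[0,[0,0,0],[0,0,0]],[0,[0,0,-0.1],[0,0,0]],[0,[0,0,-0.1],[0,0,0]],[0,[0,0,-0.1],[0,0,0]],[0,[0,0,-0.1],[0,0,0]],[0,[0,0,-0.1],[0,0,0]],[0,[0,0,0],[0,0,0]],[0,[0,0,0],[0,0,0]],[0,[0,0,0],[0,0,0]],[0,[0,0,0],[0,0,0]]]'
python3 -c "
from h import *
for c in ('top','scene'):
    im=read_camera(c); cv2.imwrite('pics/%s2.png'%c,im[:,:,::-1])
a=cv2.imread('pics/top2.png')[150:270,180:340];b=cv2.imread('pics/scene2.png')[80:200,200:360]
cv2.imwrite('pics/c2.png',cv2.resize(np.hstack([a,b]),None,fx=2.5,fy=2.5,interpolation=cv2.INTER_CUBIC))
go([.530,.06,.10],87.8)"
```

```text
time_s: 4.95
position: [0.5894, 0.341, 0.0134]
tcp_rot: [180.0, -0.0, 93.7]
contact_force: [0.7, -0.7, 1.0]
opening: 0.0401
finger_force: 0.0
time_s: 6.2
position: [0.5888, 0.3408, 0.112]
tcp_rot: [-179.9, 0.0, 93.7]
contact_force: [0.3, 1.0, 0.2]
opening: 0.0005
finger_force: 0.0
pos [0.589  0.3409 0.1125] rpy [-1.7994e+02  2.0000e-02  9.3720e+01] F [-0.43  0.36  0.89] grip 0.0 0.0004 t 6.3
shift [-1.3822 -0.3856  0.063 ] turn [-0.0018  0.0006  0.1974]
```

View pics/c2.png

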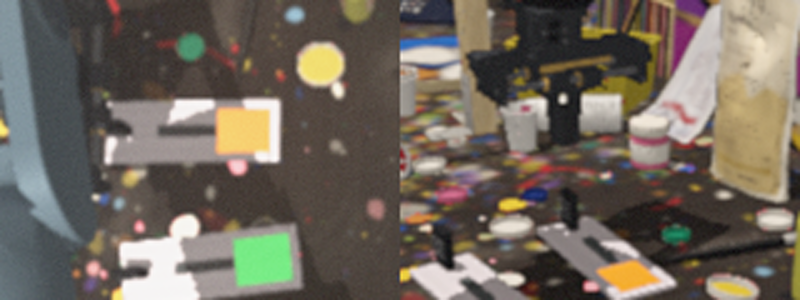

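Run:
```python
from h import *
g=lambda x,y,z=.006: onz('top',(x/2.5+180,y/2.5+150),z)[:2]
tail=(g(107,102)+g(106,163))/2; nose=(g(279,98)+g(280,161))/2
u=(nose-tail)/np.linalg.norm(nose-tail); mid=(nose+tail)/2
a=np.degrees(np.arctan2(u[1],u[0])); t=mid-u*.0825
print(np.linalg.norm(nose-tail),a,t,nose,'from nose',nose-u*.18)
im=cv2.imread('pics/top2.png'); hsv=cv2.cvtColor(im,cv2.COLOR_BGR2HSV)
for n in (0,2):
    im=cv2.imread(f'pics/top{n}.png'); hsv=cv2.cvtColor(im,cv2.COLOR_BGR2HSV)
    k=cv2.inRange(hsv,(10,110,120),(25,255,255)); k[:185]=0;k[225:]=0;k[:,:260]=0;k[:,300:]=0
    c=max(cv2.findContours(k,0,2)[0],key=cv2.contourArea); q=cv2.minAreaRect(c); print(q, onz('top',q[0],.006))
go([t[0],t[1],.014],a+180)
```

```text
0.19572525228139645 -87.78035425453915 [0.59251608 0.34962073] [0.59950161 0.16939344] from nose [0.59253013 0.34925838]
((279.16033935546875, 202.2258758544922), (15.385169982910156, 20.493986129760742), 86.633544921875) [0.59729706 0.20494421 0.006     ]
((276.0, 201.5), (17.0, 20.0), 90.0) [0.59918682 0.21396241 0.006     ]
pos [0.589  0.3409 0.1125] rpy [-1.7994e+02  2.0000e-02  9.3720e+01] F [-0.43  0.36  0.89] grip 0.0 0.0004 t 6.3
shift [0.0427 0.0208 0.4922] turn [-0.0018  0.0005  0.0501]
```

```bash
python3 -m jog '[[1,[0.043,0.02,0],[0,0,0.05]],[1,[0,0,0],[0,0,0]],[1,[0,0,0],[0,0,0]],[1,[0,0,0],[0,0,0]],[1,[0,0,0],[0,0,0]],[1,[0,0,0.1],[0,0,0]],[1,[0,0,0.1],[0,0,0]],[1,[0,0,0.1],[0,0,0]],[1,[0,0,0.1],[0,0,0]],[1,[0,0,0.09],[0,0,0]]]'
python3 -m jog '[[0,[0,0,0],[0,0,0]],[0,[0,0,0],[0,0,0]],[0,[0,0,0],[0,0,0]],[0,[0,0,0],[0,0,0]],[0,[0,0,0],[0,0,0]],[0,[0,0,0],[0,0,0]],[0,[0,0,0],[0,0,0]],[0,[0,0,0],[0,0,0]],[0,[0,0,0],[0,0,0]],[0,[0,0,0],[0,0,0]]]'
```

```text
time_s: 7.55
position: [0.5923, 0.3497, 0.0131]
tcp_rot: [-179.9, 0.0, 92.2]
contact_force: [-0.0, -0.9, 0.3]
opening: 0.0881
finger_force: 0.0
time_s: 8.8
position: [0.5928, 0.3498, 0.0151]
tcp_rot: [180.0, -0.0, 92.2]
contact_force: [-0.2, 0.3, 0.1]
opening: 0.0116
finger_force: 30.0
```

```bash
python3 -m jog '[[0,[0,0,-0.05],[0,0,0]],[0,[0,0,-0.1],[0,0,0]],[0,[0,0,-0.1],[0,0,0]],[0,[0,0,-0.1],[0,0,0]],[0,[0,0,-0.1],[0,0,0]],[0,[0,0,-0.05],[0,0,0]],[0,[0,0,0],[0,0,0]],[0,[0,0,0],[0,0,0]],[0,[0,0,0],[0,0,0]],[0,[0,0,0],[0,0,0]]]'
python3 -c "
from h import *
b=-np.array([-np.sin(np.radians(2.2)),0])
u=np.array([np.cos(np.radians(-92.2)),np.sin(np.radians(-92.2))]); ball=np.array([.5273,-.151])
for s in (-.265,-.2,-.08): print(s, ball+u*s)
p=ball-u*.265
go([p[0],p[1],.10],87.8)
im=read_camera('scene'); cv2.imwrite('pics/s3.png',cv2.resize(im[60:240,180:420,::-1],None,fx=3,fy=3,interpolation=cv2.INTER_CUBIC))"
```

```text
time_s: 10.05
position: [0.5923, 0.3497, 0.1143]
tcp_rot: [-179.9, 0.0, 92.2]
contact_force: [-0.8, 0.5, -1.6]
opening: 0.012
finger_force: 30.0
-0.265 [0.53747277 0.11380467]
-0.2 [0.53497756 0.04885258]
-0.08 [ 0.53037102 -0.07105897]
pos [0.5923 0.3497 0.1143] rpy [-1.7993e+02  2.0000e-02  9.2220e+01] F [-0.79  0.49 -1.56] grip 30.0 0.012 t 10.05
shift [-1.1678 -0.3198  0.0723] turn [-0.0022  0.0009  0.1475]
```

View pics/s3.png

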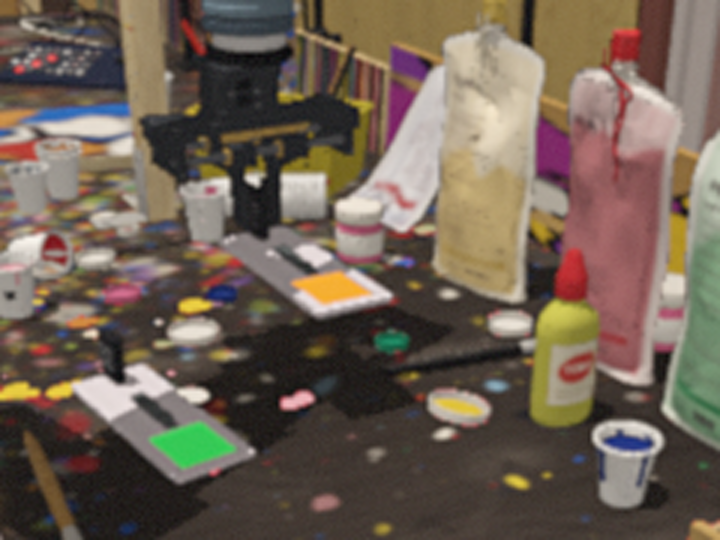

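```bash
python3 -m jog '[[0,[-0.07,-0.02,0],[0,0,0.0184]],[0,[-0.14,-0.04,0],[0,0,0.0184]],[0,[-0.16,-0.044,0],[0,0,0.0184]],[0,[-0.16,-0.044,0],[0,0,0.0184]],[0,[-0.16,-0.044,0],[0,0,0.0184]],[0,[-0.16,-0.044,0],[0,0,0.0184]],[0,[-0.15,-0.04,0],[0,0,0.0184]],[0,[-0.12,-0.032,0],[0,0,0.0184]],[0,[-0.05,-0.014,0],[0,0,0]],[0,[0,0,0],[0,0,0]]]'
python3 -c "
from h import *
ps={}
for c in ('top','scene'):
    im=read_camera(c); cv2.imwrite('pics/%s4.png'%c,im[:,:,::-1])
    for t in ('amber_nose','amber_notch','viewer_mouth','viewer_ball'):
        d=spotter.tip_of(c,t)[:1]
        if d: ps.setdefault(t,[]).append((c,d[0]['pixel'])); print(c,t,d[0]['conf'],d[0]['pixel'])
for t,v in ps.items():
    if len(v)==2:
        A=0;b=0
        for c,p in v:
            o,d=ray(c,p); P=np.eye(3)-np.outer(d,d); A=A+P; b=b+P@o
        print(t,np.linalg.solve(A,b))
go([.5375,.1138,.10],87.8)
a=cv2.imread('pics/top4.png')[170:270,260:470];b=cv2.imread('pics/scene4.png')[150:330,240:430]
cv2.imwrite('pics/c4a.png',cv2.resize(a,None,fx=3.8,fy=3.8,interpolation=cv2.INTER_CUBIC))
cv2.imwrite('pics/c4b.png',cv2.resize(b,None,fx=3,fy=3,interpolation=cv2.INTER_CUBIC))"
```

```text
time_s: 11.35
position: [0.5286, 0.1152, 0.1153]
tcp_rot: [180.0, -0.0, 87.7]
contact_force: [0.3, 0.9, -0.8]
opening: 0.0118
finger_force: 30.0
top amber_nose 0.7 [381.8, 223.8]
top amber_notch 0.88 [336.2, 222.6]
top viewer_mouth 0.79 [377.9, 226.9]
top viewer_ball 0.59 [406.7, 228.2]
scene amber_nose 0.81 [320.1, 210.0]
scene amber_notch 0.75 [297.6, 196.5]
scene viewer_mouth 0.97 [324.4, 253.3]
scene viewer_ball 0.65 [217.8, 176.9]
amber_nose [ 0.52580808 -0.06675302  0.10780778]
amber_notch [0.53253208 0.04460556 0.08155994]
viewer_mouth [ 0.5331668  -0.07111002  0.00476535]
viewer_ball [ 0.41763436 -0.0845219   0.2357679 ]
pos [0.5287 0.1161 0.115 ] rpy [-180.     -0.     87.84] F [-0.12  0.71 -2.29] grip 30.0 0.0118 t 11.85
shift [-0.0097  0.0443  0.0752] turn [-0.0001 -0.      0.0013]
```

View pics/c4a.png

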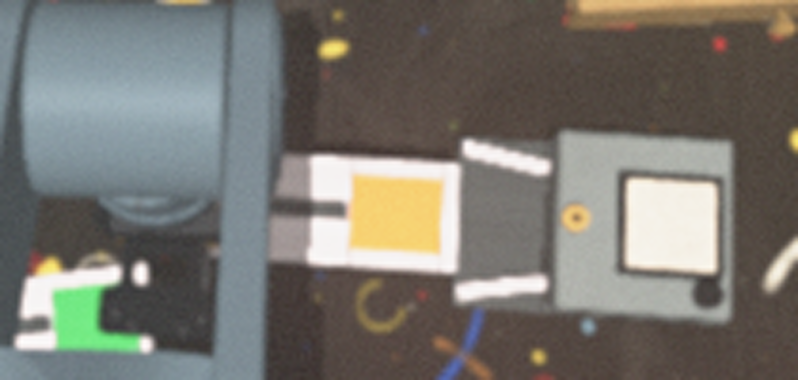

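View pics/c4b.png

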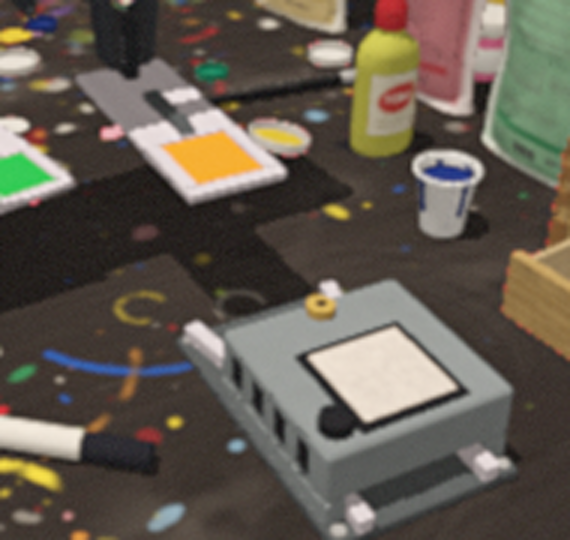

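```bash
cat > fit.py <<'E'
from h import *
from scipy.optimize import least_squares
T=lambda x,y:(260+x/3.8,170+y/3.8)
S=lambda x,y:(240+x/3,150+y/3)
# points: (cam,pixel,kind); local frame at ball (floor z=.008): x in, y left(+y local = world +x side)
P=[('top',T(623,171),'p-+'),('top',T(721,180),'p++'),('top',T(718,274),'p+-'),('top',T(620,269),'p--'),('top',T(577,216),'s'),
('top',T(556,129),'h-+'),('top',T(733,142),'h++'),
('scene',S(300,356),'p--'),('scene',S(396,323),'p-+'),('scene',S(467,392),'p++'),('scene',S(364,427),'p+-'),('scene',S(320,305),'s'),
('scene',S(391,281),'h-+'),('scene',S(511,388),'h++'),('scene',S(330,466),'h+-')]
def loc(k,v):
    a,b=v[3:5]
    if k=='s': return [0,0,.057]
    sx=1 if k[1]=='+' else -1; sy=1 if k[2]=='+' else -1
    if k[0]=='p': return [.065+sx*a,sy*b,.052]
    return [.048+sx*.060,sy*.062,.052]
def W(l,v): 
    c,s=np.cos(v[2]),np.sin(v[2]); return [v[0]+c*l[0]-s*l[1],v[1]+s*l[0]+c*l[1],.008+l[2]]
def f(v,Q=P): return np.ravel([np.array(proj(c,W(loc(k,v),v)))-px for c,px,k in Q])
for Q in (P,[q for q in P if q[0]=='top'],[q for q in P if q[0]=='scene']):
    s=least_squares(f,[.527,-.151,-1.6,.028,.028],args=(Q,),loss='soft_l1'); print(np.round(s.x,4),np.degrees(s.x[2]),'rms',np.sqrt(np.mean(f(s.x,Q)**2)))
# slide held: edges in top picture at z about .107
g=lambda x,y:onz('top',T(x,y),.107)[:2]
n=(g(461,161)+g(457,274))/2; m=(g(312,155)+g(308,268))/2; print('slide dir',np.degrees(np.arctan2(*(n-m)[::-1])),'nose',n,'width',np.linalg.norm(g(461,161)-g(457,274)))
E
python3 fit.py
```

```text
[ 0.5275 -0.1523 -1.6085  0.0333  0.0333] -92.15837735208912 rms 0.9962428572205603
[ 0.528  -0.1505 -1.6152  0.0331  0.033 ] -92.54216954887833 rms 0.4196632793796742
[ 0.5262 -0.1542 -1.6063  0.0333  0.0335] -92.03504026667657 rms 1.01189006197477
slide dir -91.01793371848451 nose [ 0.52069143 -0.06587395] width 0.07419271234813431
```

```bash
python3 -c "
from h import *
go([.5383,.1138,.027],87.7)"
```

```text
pos [0.5287 0.1161 0.115 ] rpy [-180.     -0.     87.84] F [-0.12  0.71 -2.29] grip 30.0 0.0118 t 11.85
shift [-0.0095  0.0483  0.4402] turn [-0.0001 -0.      0.0046]
```

```bash
python3 -m jog '[[0,[-0.01,0.048,0],[0,0,0.004]],[0,[0,0,0.05],[0,0,0]],[0,[0,0,0.08],[0,0,0]],[0,[0,0,0.09],[0,0,0]],[0,[0,0,0.09],[0,0,0]],[0,[0,0,0.07],[0,0,0]],[0,[0,0,0.04],[0,0,0]],[0,[0,0,0.02],[0,0,0]],[0,[0,0,0],[0,0,0]],[0,[0,0,0],[0,0,0]]]'
python3 -c "
from h import *
for i in range(2):
  im=read_camera('scene'); go([.5383-.0024,.1138-.06,.025],87.7)
cv2.imwrite('pics/s5.png',cv2.resize(im[150:290,230:430,::-1],None,fx=4,fy=4,interpolation=cv2.INTER_CUBIC))"
```

```text
time_s: 13.1
position: [0.5388, 0.1134, 0.0277]
tcp_rot: [179.9, -0.0, 87.7]
contact_force: [-0.3, -0.6, -1.8]
opening: 0.0115
finger_force: 30.0
pos [0.5387 0.1134 0.0277] rpy [179.93  -0.    87.69] F [ 0.36  0.25 -1.14] grip 30.0 0.0119 t 13.15
shift [-0.2983 -0.0022  0.0136] turn [ 0.0022 -0.     -0.0003]
pos [0.5387 0.1134 0.0277] rpy [179.94  -0.    87.69] F [-0.08  0.55 -1.29] grip 30.0 0.0116 t 13.2
shift [-0.2984 -0.002   0.0134] turn [ 0.0021 -0.0001 -0.0004]
```

View pics/s5.png

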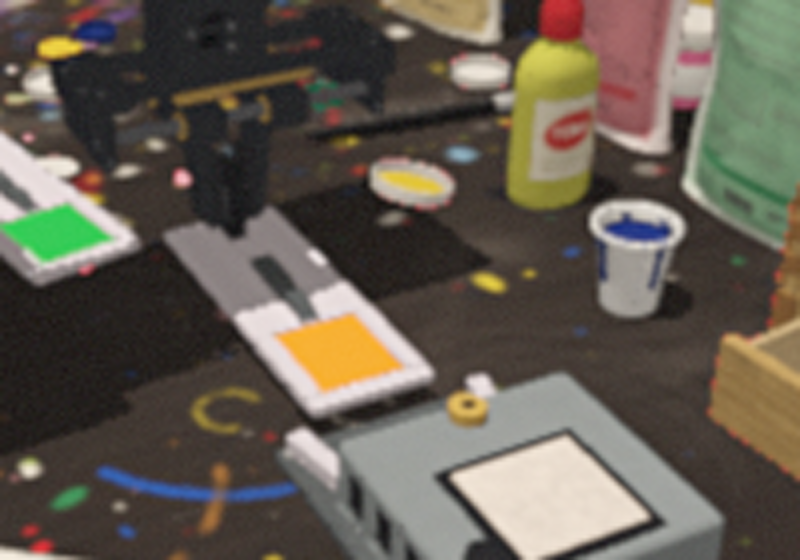

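```bash
python3 -m jog '[[0,[-0.02,0,0.005],[0,0,0]],[0,[-0.05,0,0.005],[0,0,0]],[0,[-0.06,0,0],[0,0,0]],[0,[-0.06,0,0],[0,0,0]],[0,[-0.04,0,0],[0,0,0]],[0,[-0.02,0,0],[0,0,0]],[0,[0,0,0.005],[0,0,0]],[0,[0,0,0.005],[0,0,0]],[0,[0,0,0],[0,0,0]],[0,[0,0,0],[0,0,0]]]'
cat >> h.py <<'E'
U=np.array([np.cos(np.radians(-92.3)),np.sin(np.radians(-92.3))]); N=np.array([-U[1],U[0]]); B=np.array([.5277,-.151])
def st(n=4):
    "tab in the viewer's frame and force along it, averaged over n camera periods"
    a=[]
    for i in range(n):
        if i: read_camera('scene')
        s=r.sense(); a.append(np.r_[s['position'],s['contact_force'],s['wrist_torque']])
    a=np.mean(a,0); p=a[:2]-B; F=a[3:5]
    print('notch x %.2f mm, y %.2f mm, z %.2f | F along %.2f across %.2f up %.2f | M %s | t %.2f grip %.1f'%((p@U+.08)*1e3,p@N*1e3,a[2]*1e3,F@U,F@N,a[5],np.round(a[6:],2),s['time_s'],s['finger_force']), np.round(s['tcp_rot'],2))
E
python3 -c "
from h import *
st()"
```

```text
time_s: 14.45
position: [0.5362, 0.0637, 0.0231]
tcp_rot: [-180.0, 0.0, 87.7]
contact_force: [0.4, -0.1, -0.5]
opening: 0.0118
finger_force: 30.0
notch x -134.81 mm, y -0.10 mm, z 23.14 | F along 0.23 across 0.58 up -0.95 | M [-0.01  0.06 -0.03] | t 14.60 grip 30.0 [180.   -0.   87.7]
```

```bash
python3 -m jog '[[0,[0,0,0.003],[0,0,0]],[0,[0,0,0],[0,0,0]],[0,[0,0,0.003],[0,0,0]],[0,[0,0,0],[0,0,0]],[0,[0,0,0],[0,0,0]],[0,[0,0,0],[0,0,0]],[0,[0,0,0],[0,0,0]],[0,[0,0,0],[0,0,0]],[0,[0,0,0],[0,0,0]],[0,[0,0,0],[0,0,0]]]'
python3 -c "
from h import *
st()"
```

```text
time_s: 15.85
position: [0.5363, 0.0634, 0.022]
tcp_rot: [180.0, 0.0, 87.7]
contact_force: [0.5, 0.7, 1.2]
opening: 0.0117
finger_force: 30.0
notch x -134.59 mm, y -0.07 mm, z 21.93 | F along -0.91 across 0.21 up 0.70 | M [-0.18  0.06  0.02] | t 16.00 grip 30.0 [180.     0.    87.69]
```

```bash
python3 -m jog '[[0,[-0.015,0,0],[0,0,0]],[0,[-0.03,0,0],[0,0,0]],[0,[-0.035,0,0],[0,0,0]],[0,[-0.035,0,0],[0,0,0]],[0,[-0.035,0,0],[0,0,0]],[0,[-0.035,0,0],[0,0,0]],[0,[-0.035,0,0],[0,0,0]],[0,[-0.03,0,0],[0,0,0]],[0,[0,0,0],[0,0,0]],[0,[0,0,0],[0,0,0]]]'
python3 -c "
from h import *
st()"
```

```text
time_s: 17.25
position: [0.5343, 0.0131, 0.022]
tcp_rot: [180.0, 0.0, 87.7]
contact_force: [-0.3, -1.5, 2.8]
opening: 0.0115
finger_force: 30.0
notch x -84.44 mm, y 0.00 mm, z 21.97 | F along 1.15 across 0.24 up 2.79 | M [-0.63  0.07  0.04] | t 17.40 grip 30.0 [1.800e+02 1.000e-02 8.771e+01]
```

```bash
python3 -m jog '[[0,[-0.015,0,0],[0,0,0]],[0,[-0.03,0,0],[0,0,0]],[0,[-0.035,0,0],[0,0,0]],[0,[-0.035,0,0],[0,0,0]],[0,[-0.035,0,0],[0,0,0]],[0,[-0.035,0,0],[0,0,0]],[0,[-0.025,0,0],[0,0,0]],[0,[-0.01,0,0],[0,0,0]],[0,[0,0,0],[0,0,0]],[0,[0,0,0],[0,0,0]]]'
python3 -c "
from h import *
st()"
```

```text
time_s: 18.65
position: [0.533, -0.0312, 0.0225]
tcp_rot: [179.9, 0.0, 87.7]
contact_force: [-1.1, 1.0, 7.3]
opening: 0.0117
finger_force: 30.0
notch x -39.88 mm, y 0.47 mm, z 22.47 | F along -0.97 across -0.27 up 7.10 | M [-0.16  0.13 -0.03] | t 18.80 grip 30.0 [1.7993e+02 2.0000e-02 8.7660e+01]
```

```bash
python3 -m jog '[[0,[-0.01,0,-0.002],[0,0,0]],[0,[-0.01,0,0],[0,0,0]],[0,[-0.01,0,0],[0,0,0]],[0,[-0.01,0,0],[0,0,0]],[0,[-0.01,0,0],[0,0,0]],[0,[0,0,0],[0,0,0]],[0,[0,0,0],[0,0,0]],[0,[0,0,0],[0,0,0]],[0,[0,0,0],[0,0,0]],[0,[0,0,0],[0,0,0]]]'
python3 -c "
from h import *
st()"
python3 -m jog '[[0,[-0.01,0,0],[0,0,0]],[0,[-0.01,0,0],[0,0,0]],[0,[-0.01,0,0],[0,0,0]],[0,[-0.01,0,0],[0,0,0]],[0,[-0.01,0,0],[0,0,0]],[0,[0,0,0],[0,0,0]],[0,[0,0,0],[0,0,0]],[0,[0,0,0],[0,0,0]],[0,[0,0,0],[0,0,0]],[0,[0,0,0],[0,0,0]]]'
python3 -c "
from h import *
st()"
```

```text
time_s: 20.05
position: [0.5324, -0.041, 0.0227]
tcp_rot: [180.0, 0.0, 87.7]
contact_force: [0.7, 1.0, 7.5]
opening: 0.0116
finger_force: 30.0
notch x -30.09 mm, y 0.27 mm, z 22.72 | F along -1.12 across 0.15 up 6.74 | M [0.02 0.11 0.02] | t 20.20 grip 30.0 [179.96   0.    87.66]
time_s: 21.45
position: [0.5321, -0.0498, 0.023]
tcp_rot: [179.9, -0.1, 87.6]
contact_force: [0.2, 7.1, 9.3]
opening: 0.0118
finger_force: 30.0
notch x -21.32 mm, y 0.34 mm, z 23.01 | F along -6.87 across 0.01 up 9.54 | M [1.11 0.06 0.01] | t 21.60 grip 30.0 [ 1.7994e+02 -1.0000e-01  8.7650e+01]
```

```bash
python3 -m jog '[[0,[-0.01,0,-0.002],[0,0,0]],[0,[-0.01,0,0],[0,0,0]],[0,[-0.01,0,0],[0,0,0]],[0,[-0.01,0,0],[0,0,0]],[0,[0,0,0],[0,0,0]],[0,[0,0,0],[0,0,0]],[0,[0,0,0],[0,0,0]],[0,[0,0,0],[0,0,0]],[0,[0,0,0],[0,0,0]],[0,[0,0,0],[0,0,0]]]'
python3 -c "
from h import *
st()"
```

```text
time_s: 22.85
position: [0.5314, -0.058, 0.023]
tcp_rot: [180.0, -0.1, 87.7]
contact_force: [-0.4, 6.5, 7.7]
opening: 0.0117
finger_force: 30.0
notch x -13.07 mm, y -0.06 mm, z 23.01 | F along -5.80 across -0.18 up 7.54 | M [ 0.86  0.06 -0.01] | t 23.00 grip 30.0 [ 1.7999e+02 -9.0000e-02  8.7650e+01]
```

```bash
python3 -m jog '[[0,[-0.01,0,0],[0,0,0]],[0,[-0.01,0,0],[0,0,0]],[0,[0,0,0],[0,0,0]],[0,[0,0,0],[0,0,0]],[0,[0,0,0],[0,0,0]],[0,[0,0,0],[0,0,0]],[0,[0,0,0],[0,0,0]],[0,[0,0,0],[0,0,0]],[0,[0,0,0],[0,0,0]],[0,[0,0,0],[0,0,0]]]' >/dev/null
python3 -c "
from h import *
st()"
```

```text
notch x -8.95 mm, y -0.05 mm, z 23.04 | F along -5.09 across -0.10 up 7.54 | M [0.76 0.08 0.  ] | t 24.40 grip 30.0 [ 1.7999e+02 -7.0000e-02  8.7650e+01]
```

```bash
python3 -m jog '[[0,[-0.01,0,0],[0,0,0]],[0,[0,0,0],[0,0,0]],[0,[0,0,0],[0,0,0]],[0,[0,0,0],[0,0,0]],[0,[0,0,0],[0,0,0]],[0,[0,0,0],[0,0,0]],[0,[0,0,0],[0,0,0]],[0,[0,0,0],[0,0,0]],[0,[0,0,0],[0,0,0]],[0,[0,0,0],[0,0,0]]]' >/dev/null
python3 -c "
from h import *
st(3)"
python3 -m jog '[[0,[-0.01,0,0],[0,0,0]],[0,[0,0,0],[0,0,0]],[0,[0,0,0],[0,0,0]],[0,[0,0,0],[0,0,0]],[0,[0,0,0],[0,0,0]],[0,[0,0,0],[0,0,0]],[0,[0,0,0],[0,0,0]],[0,[0,0,0],[0,0,0]],[0,[0,0,0],[0,0,0]],[0,[0,0,0],[0,0,0]]]' >/dev/null
python3 -c "
from h import *
st(3)"
```

```text
notch x -6.63 mm, y -0.03 mm, z 23.02 | F along -3.86 across 0.11 up 7.00 | M [ 0.58  0.1  -0.  ] | t 25.75 grip 30.0 [ 1.7998e+02 -5.0000e-02  8.7650e+01]
notch x -3.99 mm, y 0.05 mm, z 23.02 | F along -0.80 across -0.52 up 5.92 | M [ 0.13  0.17 -0.04] | t 27.10 grip 30.0 [179.98   0.    87.65]
```

```bash
python3 -m jog '[[0,[-0.005,0,0],[0,0,0]],[0,[0,0,0],[0,0,0]],[0,[0,0,0],[0,0,0]],[0,[0,0,0],[0,0,0]],[0,[0,0,0],[0,0,0]],[0,[0,0,0],[0,0,0]],[0,[0,0,0],[0,0,0]],[0,[0,0,0],[0,0,0]],[0,[0,0,0],[0,0,0]],[0,[0,0,0],[0,0,0]]]' >/dev/null
python3 -c "
from h import *
st(3)"
python3 -m jog '[[0,[-0.005,0,0],[0,0,0]],[0,[0,0,0],[0,0,0]],[0,[0,0,0],[0,0,0]],[0,[0,0,0],[0,0,0]],[0,[0,0,0],[0,0,0]],[0,[0,0,0],[0,0,0]],[0,[0,0,0],[0,0,0]],[0,[0,0,0],[0,0,0]],[0,[0,0,0],[0,0,0]],[0,[0,0,0],[0,0,0]]]' >/dev/null
python3 -c "
from h import *
st(3)"
```

```text
notch x -2.78 mm, y 0.09 mm, z 23.03 | F along 0.27 across -0.55 up 5.49 | M [-0.04  0.14 -0.  ] | t 28.45 grip 30.0 [1.7997e+02 2.0000e-02 8.7650e+01]
notch x -1.72 mm, y 0.10 mm, z 23.03 | F along 0.53 across -0.57 up 5.44 | M [-0.04  0.13 -0.03] | t 29.80 grip 30.0 [1.7997e+02 2.0000e-02 8.7650e+01]
```

```bash
python3 -m jog '[[0,[-0.005,0,0],[0,0,0]],[0,[-0.005,0,0],[0,0,0]],[0,[0,0,0],[0,0,0]],[0,[0,0,0],[0,0,0]],[0,[0,0,0],[0,0,0]],[0,[0,0,0],[0,0,0]],[0,[0,0,0],[0,0,0]],[0,[0,0,0],[0,0,0]],[0,[0,0,0],[0,0,0]],[0,[0,0,0],[0,0,0]]]' >/dev/null
python3 -c "
from h import *
st(3)"
```

```text
notch x -0.45 mm, y 0.06 mm, z 23.03 | F along -2.91 across -0.09 up 6.31 | M [0.46 0.09 0.  ] | t 31.15 grip 30.0 [ 1.7997e+02 -4.0000e-02  8.7650e+01]
```

```bash
python3 -m jog '[[0,[-0.005,0,0],[0,0,0]],[0,[0,0,0],[0,0,0]],[0,[0,0,0],[0,0,0]],[0,[0,0,0],[0,0,0]],[0,[0,0,0],[0,0,0]],[0,[0,0,0],[0,0,0]],[0,[0,0,0],[0,0,0]],[0,[0,0,0],[0,0,0]],[0,[0,0,0],[0,0,0]],[0,[0,0,0],[0,0,0]]]' >/dev/null
python3 -c "
from h import *
st(3)"
```

```text
notch x -0.20 mm, y 0.01 mm, z 23.02 | F along -5.96 across -0.17 up 7.28 | M [ 0.94 -0.   -0.02] | t 32.50 grip 30.0 [ 1.7998e+02 -1.0000e-01  8.7650e+01]
```

```bash
python3 -m jog '[[0,[0.007,0,0],[0,0,0]],[0,[0,0,0],[0,0,0]],[0,[0,0,0],[0,0,0]],[0,[0,0,0],[0,0,0]],[0,[0,0,0],[0,0,0]],[0,[0,0,0],[0,0,0]],[0,[0,0,0],[0,0,0]],[0,[0,0,0],[0,0,0]],[0,[0,0,0],[0,0,0]],[0,[0,0,0],[0,0,0]]]' >/dev/null
python3 -c "
from h import *
st(3)
im=read_camera('scene'); cv2.imwrite('pics/s6.png',cv2.resize(im[150:330,230:430,::-1],None,fx=3,fy=3,interpolation=cv2.INTER_CUBIC))"
```

```text
notch x -0.33 mm, y 0.07 mm, z 23.04 | F along -0.97 across -0.52 up 6.33 | M [ 0.06  0.14 -0.01] | t 33.85 grip 30.0 [1.7997e+02 1.0000e-02 8.7650e+01]
```

View pics/s6.png

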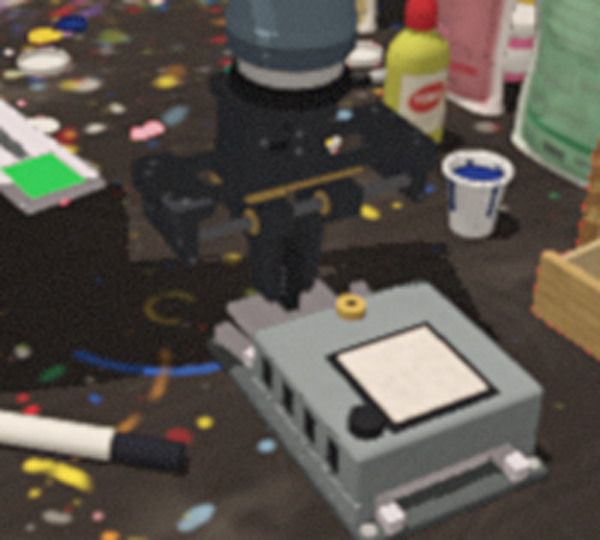

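The slide is under the hood at the tab-to-ball distance. The click showed as a pull that turned into resistance, and the slide stays locked when I ease the push off.

```bash
python3 -c "
from h import *
print(r.hand_in())"
```

```text
the job is handed in; nothing more can be done
None
```

I handed the job in at about 34 s with the amber slide flat in the viewer's channel, the ball felt locked in the notch (about 0.3 mm off by my measurement), and the tab still pinched at 30 N. The first grasp closed too late and shifted the amber slide about 9 mm before I re-gripped it. I saw no sign the green slide, cup or bottle moved. The hand-in returned no verdict.

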